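# Hang the heel-trimming board over the stone's edge and hold it

## Robot

A 6-joint arm with a two-finger parallel gripper is mounted at the origin on the work surface. World frame = base frame: x ahead of the robot, y to its left, z up, the work surface at z = 0. Lengths are in m, angles in degrees, forces in N, time in s.
With the tool pointing down it reaches from about 0.275 to 0.85 m from the base axis. Payload 19 kg.
Tool frame: the origin (TCP) lies on the centre line of the jaws, within the pads' length; the fingertips stand 22 mm ahead of it and the grasp point (between the pads) lies 3 mm ahead of it (manip.tips_ahead is the z of the fingertips in the tool frame, in m); z points along the fingers, y is the line along which they close (so a half turn about z gives the same grasp; the last joint's range is limited). The gripper opens to 85 mm and grips with 20 to 120 N. Pads are 22 mm wide; open, the fingers measure 114 mm over their backs; the gripper's body (76 mm by 85 mm) begins 54 mm behind the grasp point. The pads swing forward as they close: fully open they stand 13 mm farther back than shut.
Start: joints at [-73.969, 8.623, 82.357, -0, 89.026, -7.678], TCP at [0.231, -0.526, 0.253] pointing down, gripper open.
Joint ranges: [-160.23, 160.23], [-39.13, 120.54], [6.94, 153.29], [-79.49, 259.48], [9.18, 160.14], [-161.06, 161.06]. Speed limits (degrees/s): [108.29, 108.29, 127.2, 172.46, 172.46, 172.46].

## Interface

Orientations are given as [roll, pitch, yaw] about the fixed x, y, z axes, in that order (R = Rz(yaw) Ry(pitch) Rx(roll)).
In Python, from workcell import manip, get_image, order gives the robot as it stands.
- The arm moves only by the tool jog_arm, never from a script. Its argument "moves" is a list of rows, each an object with "dp": the shift along the tool's x, y, z in cm, a list of three; "twist": the turn about the tool's z in degrees. A call has exactly 5 rows; each row is the pose to reach, as a shift and turn from the pose commanded when the call began, along the tool's axes at that moment; what a row does not reach only later rows make up. A row lasts 1/10 s, in which the tool goes at most 50 mm and 8.59 degrees, less where a joint would pass 70% of its speed; a pose out of reach is approached as far as the arm can. A call with a gripper value outside its range is refused whole. "jaw" is the finger opening in cm, from 0 to 8.54, set as the call begins (left out, the last holds). The fingers move at their own pace and stop on an object; "force" is the grip in N (left out, the last holds). Time passes only in rows, so rows that repeat a pose let the fingers close, or fill a call up. It gives the time, the measured TCP pose, the force, the opening and the grip force at its end, in the units of the state.
- manip.get_state(): the state, without advancing time (a new reading comes with each control period).
- get_image(name): name is "scene" or "top"; returns a dict with "frame" (420x560x3 uint8, blue, green, red), "K" (3x3 intrinsics, pixels), "position" and "rotation" of the camera in the world. Camera axes: x right, y up, looking along -z (the intrinsics and any distortion apply to the point x, -y, -z); pixel columns grow to the right and rows downward; lengths in m; the calibration is good to about 2 mm. A picture is of the moment at which its call begins. There is no depth.
- order.sign_off(): hands the job in; it is judged then, once.
The state is a dict: "time": time; "qpos": joint angles; "qd": joint speeds; "tau": joint torques, N m; "tool_pos": TCP position; "tcp_rot": TCP orientation; "ft_force": force on the tool from outside, world axes, zero at the start; "torque": the same for the moment, N m; "width": finger opening in m; "grasp_force": force on a finger pad.
Only numpy, scipy, OpenCV 4.12 (cv2) and the standard library are available. Lean on these libraries where they do the work, as an engineer would, in place of code of your own. Each camera call takes 0.05 s, during which the arm holds its last target. There are 200 camera calls.

## Task

Set the steel heel pattern flush on top of the matching wooden heel block on the board, the same way round, and let go of it. Then slide the board outward over the edge of the granite slab until the inked line across it lies right along that edge, square to it and flat on the stone; the loaded board would now tip, so keep hold of it (of the board, not the pattern) and finish while still holding it there. Do not let the board tip on the way, and leave the other things on the bench where they are.

Things in the scene. Friction and masses are not known exactly. Their poses are not given: they have to be found in the camera images.
- slab: granite slab fixed on the table, 400 x 340 x 40 mm high; origin: centre of its underside. Its x axis points outward, towards the edge that the board is slid over (to the robot's left, give or take 0.2 rad)
- slab_edge (a point): middle of the slab's outward top edge, 40 mm above the table; x axis outward (square to the edge), y along the edge, z up
- board: loose plywood board flat on the slab, 340 x 110 x 12 mm, 0.5 kg, with a dark heel block fixed on its outward end and a grip block on the other; origin: centre of its underside, x along its length to the heel block, z up. Starts within 0.12 rad of square, line 125 to 175 mm inside the edge: stable there with the pattern on, but tips when the line is at the edge (4-8 N on the grip block holds it)
- board_line (a point): middle of the inked line, 3 mm wide, black, straight across the board's top face, 30 mm from the board's middle on the grip block's side (board frame -30, 0, 12 mm)
- block_top (a point): on the top face of the heel block, 37 mm above the board's underside (board frame 125, 0, 37 mm), the point where the pattern's origin belongs. The block is 25 mm high, D-shaped: 50 mm wide, flat end 45 mm behind this point, round end (radius 25 mm about this point) outward; axes as the board's
- block_nose (a point): tip of the heel block's round end, at its top face (board frame 150, 0, 37 mm)
- board_grip (a point): centre of the top face of the grip block (board frame -135, 0, 46 mm); the block is 30 mm along the board, 40 mm across it, 34 mm high above the board's top face
- pattern: loose dark steel heel pattern: plain D-shaped plate flat on the table, 70 x 50 x 12 mm thick, 0.3 kg, outline as the heel block's. Origin on its underside, at the centre of the round end's arc (radius 25 mm); x along its length to the round end, flat end at x = -45 mm, straight sides at y = +-25 mm from x = -45 to 0 mm; centre of mass at x = -12 mm
- pattern_nose (a point): tip of the pattern's round end, at its underside (25 mm from the origin along its x)
- disc: loose round dark steel plate, diameter 62 mm, 12 mm thick, lying on the table near the heel pattern (they may swap places); origin: centre of its underside
- hammer: loose hammer, 240 mm long, lying on the stone beside the board; origin: under the middle of its length
- spool_a: loose thread spool, 44 mm across, 55 mm high, standing on the table; origin: centre of its underside
- spool_b: second loose thread spool, the same size; origin: centre of its underside
- scissors: loose steel scissors lying flat, about 160 mm long, 12 mm high; origin: under the pivot
- jar: loose closed glass jar, diameter 70 mm, 100 mm high; origin: centre of its underside
Things that resemble listed ones, but are neither listed nor needed, are in the scene too. Leave any green, turquoise or white look-alike of the pattern alone.

How it is judged:
By the outcome, as a careful person would: the job done as asked, in the order asked, and still so for the second after the job is handed in, while the arm keeps its last pose, push and grip.
It also fails if it takes over 53 s, if anything falls off the work surface, if the arm or the gripper's body presses on something with over 40 N, if the wrist force passes 120 N, or if a joint passes its speed limit or range.

## Working session

There is one attempt and no reset: what is moved stays moved. The work goes in short steps, Python scripts to look and compute and a tool call to move; the robot and the scene stay as the last step left them, time stands still between calls to the robot, and variables do not carry over. Pictures are saved under pics/ and viewed, at most 10 in all, crops included, and the job is handed in when it is done.

Besides the shell and the picture viewer there is one more tool, called after ">>>" as name(argument=value, ...), one argument or row to a line, values as JSON. jog_arm: Moves the arm, as the interface text tells. Its arguments: {"type":"object","properties":{"moves":{"type":"array","items":{"type":"object","properties":{"dp":{"type":"array","items":{"type":"number"}},"twist":{"type":"number"}}}},"jaw":{"type":"number"},"force":{"type":"number"}},"required":["moves"]}

```bash
ls; mkdir -p pics
python3 - <<'E'
from workcell import manip,get_image,order
import cv2,numpy as np
s=manip.get_state();print(s)
for n in("scene","top"):
    d=get_image(n);cv2.imwrite(f"pics/{n}0.png",d["frame"]);np.savez(f"{n}0.npz",**d);print(n,d["K"],d["position"],d["rotation"],[k for k in d])
E
```

```text
pics
{'time': 0.0, 'qpos': array([-7.39688006e+01,  8.64977075e+00,  8.23918574e+01, -1.45378820e-04,
        8.90267766e+01, -7.67835490e+00]), 'qd': array([-0.03583626, -0.07584052, -0.11027446, -0.01929735, -0.05680415,
       -0.08025632]), 'tau': array([ 5.29602257e-03, -7.13049459e+01, -5.70864666e+01,  2.28981999e-04,
        8.93852004e-03, -2.52537097e-05]), 'tool_pos': array([ 0.23112157, -0.52626721,  0.25269716]), 'tcp_rot': array([-1.79932189e+02, -8.99562982e-03,  2.37095516e+01]), 'ft_force': array([-0.39775837,  0.98502407,  0.016747  ]), 'torque': array([ 0.01312241,  0.02667733, -0.00195154]), 'grasp_force': 0.0, 'width': 0.08541247139748558}
scene [[522.90676273   0.         266.0532823 ]
 [  0.         522.90676273 206.01248009]
 [  0.           0.           1.        ]] [1.49797588 0.07124183 1.12512178] [42.08588595 -0.34446952 87.62066732] ['frame', 'K', 'position', 'rotation']
top [[434.64731485   0.         268.57940021]
 [  0.         434.64731485 202.53031196]
 [  0.           0.           1.        ]] [0.42160231 0.08929035 1.18676093] [  5.99132071   0.46557794 -90.80968623] ['frame', 'K', 'position', 'rotation']
```

```bash
python3 -c "
import cv2
for n in('scene','top'):
    cv2.imwrite(f'pics/{n}0b.png',cv2.resize(cv2.imread(f'pics/{n}0.png'),(800,600),interpolation=cv2.INTER_CUBIC))"
```

```text
(no output)
```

View pics/top0b.png

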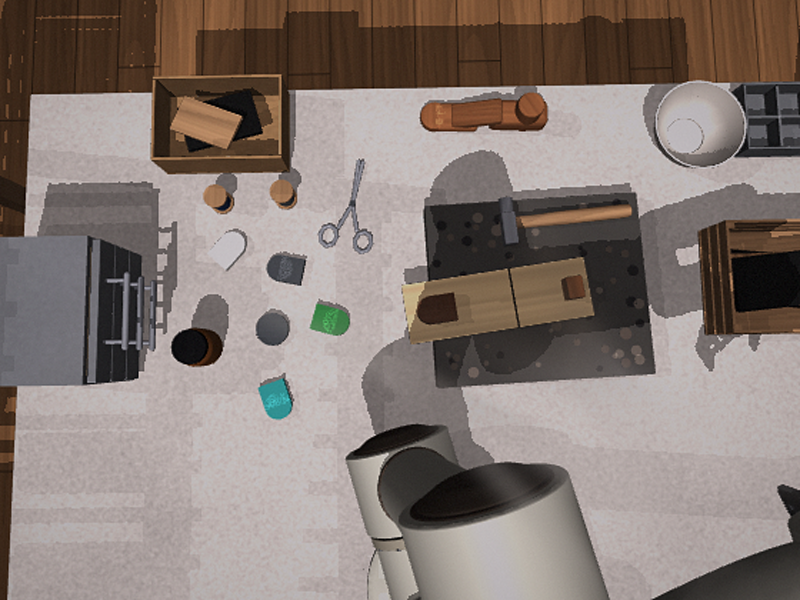

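View pics/scene0b.png

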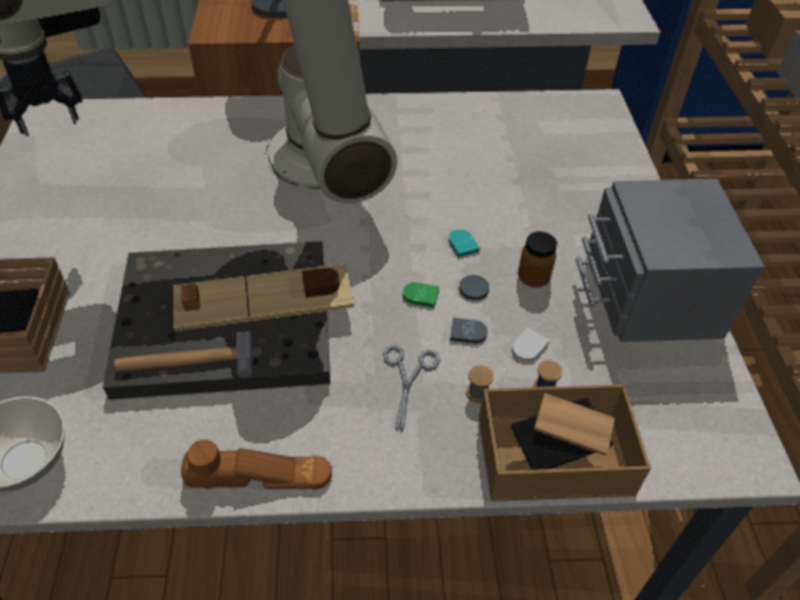

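```bash
cat > h.py <<'E'
import numpy as np,cv2
from scipy.spatial.transform import Rotation as R
from scipy.optimize import least_squares
def load(f): return dict(np.load(f))
def proj(d,P):
    P=np.atleast_2d(P); c=(P-d["position"])@R.from_euler("xyz",d["rotation"],degrees=True).as_matrix()
    c=c*[1,-1,-1]; u=c@d["K"].T
    return u[:,:2]/u[:,2:]
def ray(d,uv):
    m=R.from_euler("xyz",d["rotation"],degrees=True).as_matrix()
    v=np.linalg.inv(d["K"])@[uv[0],uv[1],1]
    return m@(v*[1,-1,-1])
def onz(d,uv,z):
    v=ray(d,uv);return d["position"]+v*(z-d["position"][2])/v[2]
def tri(ds,uvs):
    return least_squares(lambda p:np.concatenate([proj(d,p)[0]-u for d,u in zip(ds,uvs)]),[.5,.1,.05]).x
E
python3 - <<'E'
import cv2,numpy as np
cells=[("top",(280,170,140,80)),("scene",(115,160,140,80)),("top",(150,135,110,90)),("scene",(265,150,110,90))]
o=np.zeros((600,800,3),np.uint8)
def c(n,x,y,w,h,s): return cv2.resize(cv2.imread(f"pics/{n}0.png")[y:y+h,x:x+w],None,fx=s,fy=s,interpolation=cv2.INTER_CUBIC)
a=c("top",275,170,150,75,5);cv2.imwrite("pics/c1.png",np.vstack([c("top",270,165,160,75,5)[:,:800][:300] if 0 else c("top",270,170,160,75,5)[:300],c("scene",110,170,160,75,5)[:300]]))
cv2.imwrite("pics/c2.png",np.hstack([c("top",175,160,80,90,5),c("scene",275,180,80,90,5)]))
E
```

```text
(no output)
```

View pics/c1.png

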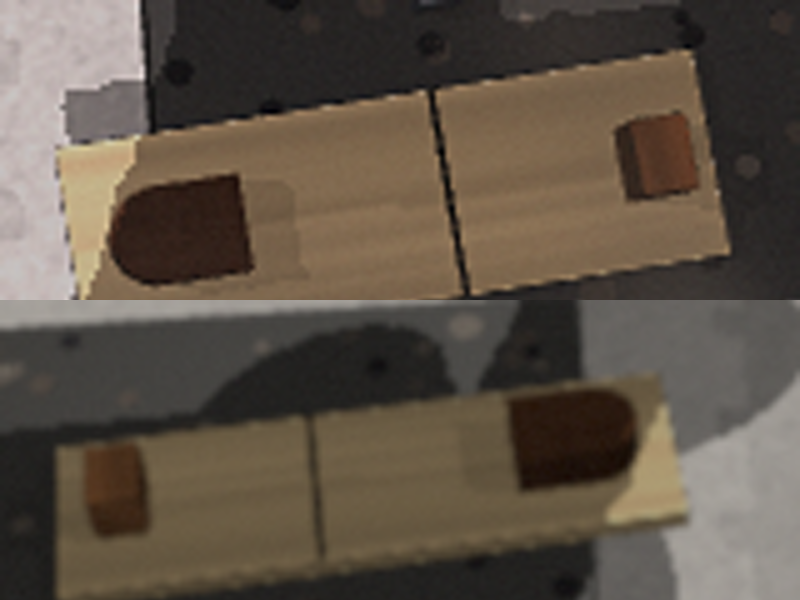

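View pics/c2.png

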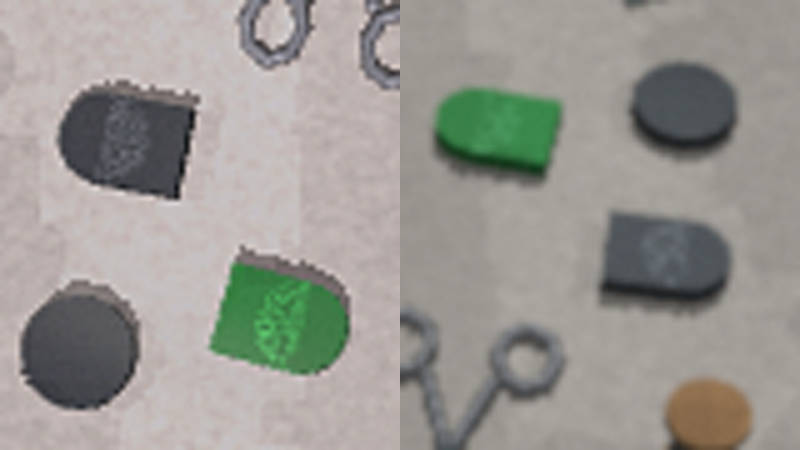

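Run:
```python
from h import *
t,s=load("top0.npz"),load("scene0.npz")
T1=lambda p:((p[0]+.5)/5-.5+270,(p[1]+.5)/5-.5+170)
S1=lambda p:((p[0]+.5)/5-.5+110,(p[1]-300+.5)/5-.5+170)
T2=lambda p:((p[0]+.5)/5-.5+175,(p[1]+.5)/5-.5+160)
S2=lambda p:((p[0]-400+.5)/5-.5+275,(p[1]+.5)/5-.5+180)
F=lambda p:((p[0]+.5)*.7-.5,(p[1]+.5)*.7-.5)
L=dict(line_px=(T1,(433,90),S1,(322,558)),line_mx=(T1,(467,295),S1,(311,416)),grip_cmx=(T1,(730,253),S1,(57,447)),grip_cpx=(T1,(691,50),S1,(57,598)),heel_cpx=(T1,(57,150),S1,(688,515)),
gb_a=(T1,(688,112),S1,(92,495)),gb_b=(T1,(698,192),S1,(85,448)),hb_flatpx=(T1,(238,176),S1,(520,475)),hb_flatmx=(T1,(252,270),S1,(510,402)),hb_nose=(T1,(110,235),S1,(633,420)),
pat_px=(T2,(197,107),S2,(602,288)),pat_mx=(T2,(181,198),S2,(612,212)),pat_nose=(T2,(60,140),S2,(730,262)),
edge_px=(F,(425,207),F,(329,380)),edge_mx=(F,(437,387),F,(323,243)))
for k,(a,p,b,q) in L.items():
    X=tri([t,s],[a(p),b(q)]);e=np.abs(np.r_[proj(t,X)[0]-a(p),proj(s,X)[0]-b(q)]).max()
    print(k,(X*1000).round(1),round(e,2))
```

```text
line_px [ 576.7 -132.9   53.1] 0.43
line_mx [ 468.9 -147.4   51. ] 0.37
grip_cmx [ 488.8 -285.8   51.8] 0.02
grip_cpx [ 596.4 -271.2   49.2] 0.08
heel_cpx [548.5  64.7  47.8] 0.26
gb_a [ 558.5 -253.1   89. ] 1.12
gb_b [ 518.3 -260.9   82. ] 0.1
hb_flatpx [531.6 -27.5  65.6] 0.63
hb_flatmx [482.4 -33.3  72.2] 0.42
hb_nose [501.3  37.4  74.7] 0.36
pat_px [607.6 247.8   5.1] 0.51
pat_mx [556.9 257.2   9.1] 0.94
pat_nose [590.6 322.2   3.6] 0.03
edge_px [702.8  17.   16.3] 0.4
edge_mx [361.3   3.   31.7] 0.5
```

```bash
cat >> h.py <<'E'
def D(n=24):
    a=np.linspace(-np.pi/2,np.pi/2,n); return np.vstack([[[-.045,-.025]],.025*np.c_[np.cos(a),np.sin(a)],[[-.045,.025]]])
def place(pl,p,z):
    c,s=np.cos(p[2]),np.sin(p[2]); q=pl@np.array([[c,s],[-s,c]])+p[:2]; return np.c_[q,np.full(len(q),z)]
def hullmask(d,P,box,S=8):
    x,y,w,h=box; uv=proj(d,P)
    hl=cv2.convexHull((((uv-[x,y]+.5)*S-.5)*16).astype(np.float32)).astype(np.int32)
    m=np.zeros((h*S,w*S),np.uint8);cv2.fillPoly(m,[hl],255,shift=4)
    return cv2.resize(m,(w,h),interpolation=cv2.INTER_AREA)/255.
def fitmask(obs,model,p0):
    from scipy.optimize import minimize
    f=lambda q:sum(np.abs(hullmask(d,model(q*[.01,.01,.1]+p0),b)-m).sum() for d,b,m in obs)
    sx=np.vstack([np.zeros(3),np.eye(3)*.3]);r=minimize(f,np.zeros(3),method="Nelder-Mead",options=dict(initial_simplex=sx,xatol=1e-3,fatol=1e-2,maxiter=300))
    return r.x*[.01,.01,.1]+p0,r.fun
E
python3 - <<'E'
from h import *
t,s=load("top0.npz"),load("scene0.npz")
obs=[]
for d,b in((t,(183,172,36,32)),(s,(390-75,218,110-70+0,30))):
    x,y,w,h=b;g=d["frame"][y:y+h,x:x+w].astype(float)
    g=g.mean(2);print(np.percentile(g,[2,10,25,50,75,95]).round())
    lo,hi=np.percentile(g,10),np.percentile(g,80);th=(lo+hi)/2
    obs.append((d,b,(g<lo+.4*(hi-lo)).astype(float)))
    m=obs[-1][2];print("area",m.sum())
mod=lambda p:np.vstack([place(D(),p,0),place(D(),p,.012)])
for o in(obs,obs[:1],obs[1:]):
    p,f=fitmask(o,mod,np.array([.587,.297,1.75]));print((p[:2]*1000).round(1),np.degrees(p[2]).round(2),round(f,1))
# board from points
T1=lambda p:((p[0]+.5)/5-.5+270,(p[1]+.5)/5-.5+170)
S1=lambda p:((p[0]+.5)/5-.5+110,(p[1]-300+.5)/5-.5+170)
pts=[((-.03,-.055,.012),(433,90),(322,558)),((-.03,.055,.012),(467,295),(311,416)),((-.17,.055,.012),(730,253),(57,447)),((-.17,-.055,.012),(691,50),(57,598)),((.17,-.055,.012),(57,150),(688,515)),((.08,-.025,.037),(238,176),(520,475)),((.08,.025,.037),(252,270),(510,402))]
def res(q,sel=(0,1)):
    r=[]
    for b,p,u in pts:
        P=place(np.array([b[:2]]),q,.04+b[2])
        if 0 in sel:r.append(proj(t,P)[0]-T1(p))
        if 1 in sel:r.append(proj(s,P)[0]-S1(u))
    return np.concatenate(r)
for sel in((0,1),(0,),(1,)):
    r=least_squares(res,[.53,-.11,1.7],args=(sel,),loss="soft_l1",f_scale=.3);q=r.x
    print("board",(q[:2]*1000).round(1),np.degrees(q[2]).round(2),"rms",np.sqrt((res(q,sel)**2).mean()).round(2))
F=lambda p:((p[0]+.5)*.7-.5,(p[1]+.5)*.7-.5)
for n,d,p in(("t",t,(425,207)),("t",t,(437,387)),("s",s,(329,380)),("s",s,(323,243)),("t",t,(652,373)),("t",t,(634,193))):print(n,(onz(d,F(p),.04)*1e3).round(1))
def cz(d,x,y,w,h,S):return cv2.resize(d["frame"][y:y+h,x:x+w],None,fx=S,fy=S,interpolation=cv2.INTER_CUBIC)
cv2.imwrite("pics/c3.png",np.vstack([np.hstack([cz(t,285,125,40,30,10),cz(t,290,250,40,30,10)]),np.hstack([cz(s,205,155,40,30,10),cz(s,205,245,40,30,10)])]))
E
```

```text
[ 55.  70.  75. 183. 190. 195.]
area 486.0
[ 43.  84.  94. 149. 157. 161.]
area 424.0
[593.3 296.5] 75.42 103.6
[591.5 296.6] 78.02 50.0
[595.  296.5] 76.66 33.9
board [ 518.7 -110. ] 98.12 rms 0.71
board [ 518.1 -110.5] 98.24 rms 0.34
board [ 521.2 -109. ] 97.6 rms 0.63
t [697.1  17.3  40. ]
t [361.7   2.5  40. ]
s [719.9  19.1  40. ]
s [370.1   5.   40. ]
t [ 381.6 -390.1   40. ]
t [ 717.7 -376.2   40. ]
```

View pics/c3.png

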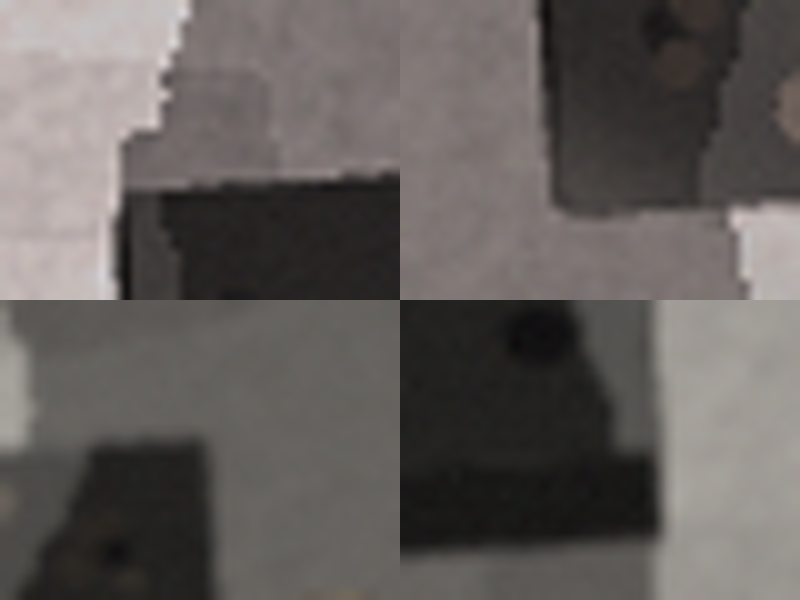

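Run:
```python
from h import *
t,s=load("top0.npz"),load("scene0.npz")
obs=[]
for d,b,k in((t,(183,172,36,32),.3),(s,(308,216,47,30),.5)):
    x,y,w,h=b;g=d["frame"][y:y+h,x:x+w].astype(float).mean(2)
    lo,hi=np.percentile(g,12),np.percentile(g,80)
    m=(g<lo+k*(hi-lo)).astype(np.uint8)
    c=max(cv2.findContours(m,0,2)[0],key=cv2.contourArea);m=cv2.drawContours(np.zeros_like(m),[c],-1,1,-1)
    obs.append((d,b,m.astype(float)));print("area",m.sum())
mod=lambda p:np.vstack([place(D(),p,0),place(D(),p,.012)])
for o in(obs,obs[:1],obs[1:]):
    p,f=fitmask(o,mod,np.array([.59,.297,1.37]));print((p[:2]*1000).round(1),np.degrees(p[2]).round(2),round(f,1),[hullmask(d,mod(p),b).sum().round() for d,b,m in o])
T=lambda x,y,x0,y0:((x+.5)/10-.5+x0,(y+.5)/10-.5+y0)
A=[(t,T(131,190,285,125)),(s,T(255,155,205,245))];B=[(t,T(154,206,290,250)),(s,T(206,143,205,155))]
for C in(A,B):print([(onz(d,u,.04)*1e3).round(1) for d,u in C],(tri([t,s],[u for d,u in C])*1e3).round(1))
```

```text
area 452
area 441
[591.8 296.9] 78.44 82.6 [np.float64(452.0), np.float64(403.0)]
[591.  296.6] 78.98 22.2 [np.float64(452.0)]
[595.2 296.9] 77.82 46.1 [np.float64(406.0)]
[array([700.4,  16.5,  40. ]), array([701.7,  18.7,  40. ])] [700.7  17.6  38.7]
[array([363.3,   4.5,  40. ]), array([365.3,   2.6,  40. ])] [363.2   3.6  37.9]
```

```bash
cat > go.py <<'E'
import sys,numpy as np
from workcell import manip
from scipy.spatial.transform import Rotation as R
s=manip.get_state();x,y,z,w=map(float,sys.argv[1:])
M=R.from_euler("xyz",s["tcp_rot"],degrees=True)
print("t",round(s["time"],2),"at",(s["tool_pos"]*1e3).round(1),s["tcp_rot"].round(2),"q",s["qpos"].round(0),"F",s["ft_force"].round(1),"w",round(s["width"]*1e3,1),"gf",round(s["grasp_force"],1),"tips",manip.tips_ahead)
print("dp cm",((M.inv().apply(np.array([x,y,z])/1e3-s["tool_pos"]))*100).round(2),"twist",round((s["tcp_rot"][2]-w+180)%360-180,2))
E
python3 go.py 588.6 282 150 79
```

```text
t 0.1 at [ 231.1 -526.3  252.8] [-1.7994e+02 -1.0000e-02  2.3710e+01] q [-74.   9.  82.  -0.  89.  -8.] F [ 0.1  0.4 -0.3] w 85.6 gf 0.0 tips 0.022
dp cm [ 65.23 -59.62  10.35] twist -55.29
```

>>> jog_arm(
  moves=[
    {"dp": [3.6, -3.3, 0], "twist": -3},
    {"dp": [7.2, -6.6, 0], "twist": -6},
    {"dp": [10.8, -9.9, 0], "twist": -9},
    {"dp": [14.4, -13.2, 0], "twist": -12},
    {"dp": [18, -16.5, 0], "twist": -15},
  ],
  jaw=8.5,
  force=40,
)

```text
time: 0.6
tool_pos: [0.3298, -0.3011, 0.2531]
tcp_rot: [-180.0, -0.0, 38.8]
ft_force: [1.6, -0.1, 0.0]
width: 0.0848
grasp_force: 0.0
```

```bash
python3 go.py 588.6 282 150 79
```

```text
t 0.6 at [ 329.8 -301.1  253.1] [-1.7998e+02 -1.0000e-02  3.8810e+01] q [-52.  -7.  98.   0.  89.  -1.] F [ 1.6 -0.1  0. ] w 84.8 gf 0.0 tips 0.022
dp cm [ 56.71 -29.22  10.32] twist -40.19
```

>>> jog_arm(
  moves=[
    {"dp": [4.4, -2.3, 0], "twist": -4},
    {"dp": [8.8, -4.6, 0], "twist": -8},
    {"dp": [13.2, -6.9, 0], "twist": -12},
    {"dp": [17.6, -9.2, 0], "twist": -16},
    {"dp": [22, -11.5, 0], "twist": -20},
  ],
)

```text
time: 1.1
tool_pos: [0.4296, -0.0736, 0.2534]
tcp_rot: [180.0, -0.0, 58.9]
ft_force: [1.0, 0.0, 0.5]
width: 0.085
grasp_force: 0.0
```

```bash
python3 go.py 588.6 282 100 79
```

```text
t 1.1 at [429.6 -73.6 253.4] [ 1.7999e+02 -1.0000e-02  5.8870e+01] q [-20.  -8.  99.   0.  89.  11.] F [1.  0.  0.5] w 85.0 gf 0.0 tips 0.022
dp cm [38.66 -4.78 15.34] twist -20.13
```

>>> jog_arm(
  moves=[
    {"dp": [4.8, -0.6, 0.5], "twist": -4},
    {"dp": [9.6, -1.2, 1], "twist": -8},
    {"dp": [14.4, -1.8, 1.5], "twist": -12},
    {"dp": [19.2, -2.4, 2], "twist": -16},
    {"dp": [24, -3, 2.5], "twist": -20},
  ],
)

```text
time: 1.6
tool_pos: [0.5287, 0.1472, 0.2279]
tcp_rot: [-180.0, 0.0, 78.9]
ft_force: [-0.6, -1.7, 1.5]
width: 0.0849
grasp_force: 0.0
```

```bash
python3 go.py 588.6 282 80 79
```

```text
t 1.6 at [528.7 147.2 227.9] [-179.99    0.     78.89] q [ 8.  6. 88.  0. 86. 19.] F [-0.6 -1.7  1.5] w 84.9 gf 0.0 tips 0.022
dp cm [14.39  3.28 14.79] twist -0.11
```

>>> jog_arm(
  moves=[
    {"dp": [4.2, 0.9, 2], "twist": 0},
    {"dp": [8.4, 1.8, 4], "twist": 0},
    {"dp": [12, 2.7, 7], "twist": 0},
    {"dp": [14.4, 3.3, 11], "twist": 0},
    {"dp": [14.4, 3.3, 14.8], "twist": 0},
  ],
  jaw=7.0,
)

```text
time: 2.1
tool_pos: [0.5892, 0.2824, 0.078]
tcp_rot: [-180.0, -0.0, 78.8]
ft_force: [-0.1, -0.5, -0.8]
width: 0.07
grasp_force: 0.0
```

```bash
python3 go.py 588.6 282 28 79
python3 - <<'E'
from workcell import get_image
import cv2,numpy as np
ds=[get_image(n) for n in("top","scene")];[np.savez(f"{n}1.npz",**d) for n,d in zip(("top","scene"),ds)]
a,b=ds[0]["frame"][135:235,150:250],ds[1]["frame"][170:270,270:370]
cv2.imwrite("pics/a1.png",cv2.resize(np.hstack([a,b]),None,fx=4,fy=4,interpolation=2))
E
```

```text
t 2.1 at [589.2 282.4  78. ] [-1.7998e+02 -2.0000e-02  7.8830e+01] q [19. 24. 84.  0. 72. 30.] F [-0.1 -0.5 -0.8] w 70.0 gf 0.0 tips 0.022
dp cm [-0.05 -0.05  5.  ] twist -0.17
```

View pics/a1.png

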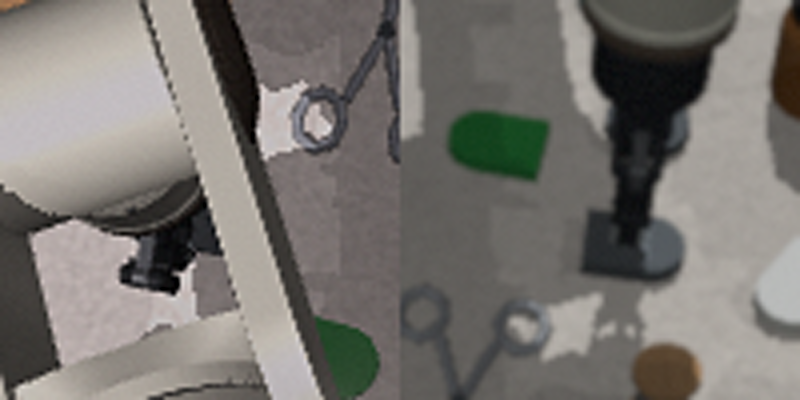

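>>> jog_arm(
  moves=[
    {"dp": [0, -0.05, 1.5], "twist": 0},
    {"dp": [0, -0.05, 3], "twist": 0},
    {"dp": [0, -0.05, 4.5], "twist": 0},
    {"dp": [0, -0.05, 5.3], "twist": 0},
    {"dp": [0, -0.05, 5.4], "twist": 0},
  ],
  jaw=6.2,
)

```text
time: 2.7
tool_pos: [0.5881, 0.2795, 0.0254]
tcp_rot: [-179.9, 0.0, 78.7]
ft_force: [-1.2, 0.1, 0.6]
width: 0.0619
grasp_force: 0.0
```

```bash
python3 go.py 588.6 282 22.5 79
python3 - <<'E'
from workcell import get_image
import cv2,numpy as np
d=get_image("scene")
cv2.imwrite("pics/a2.png",cv2.resize(d["frame"][200:255,295:355],None,fx=10,fy=10,interpolation=2))
E
```

```text
t 2.7 at [588.1 279.5  25.4] [-1.7993e+02  3.0000e-02  7.8690e+01] q [19. 27. 86.  0. 67. 30.] F [-1.2  0.1  0.6] w 61.9 gf 0.0 tips 0.022
dp cm [ 0.25 -0.    0.29] twist -0.31
```

View pics/a2.png

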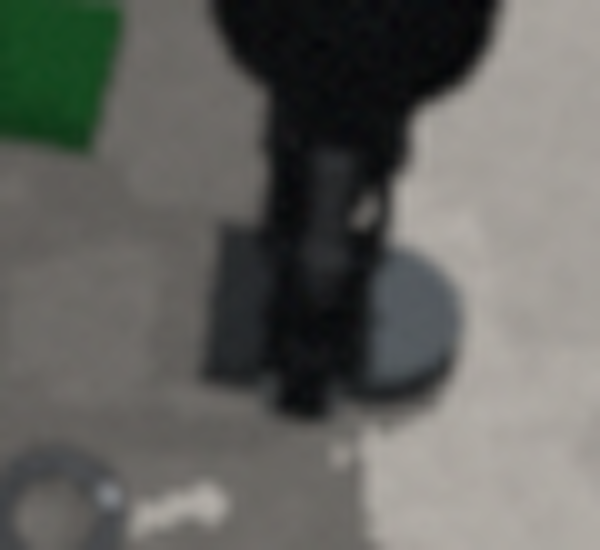

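>>> jog_arm(
  moves=[
    {"dp": [0.1, 0, 0.1], "twist": 0},
    {"dp": [0.1, 0, 0.1], "twist": 0},
    {"dp": [0.1, 0, 0.1], "twist": 0},
    {"dp": [0.1, 0, 0.1], "twist": 0},
    {"dp": [0.1, 0, 0.1], "twist": 0},
  ],
  jaw=4.6,
  force=50,
)

```text
time: 3.25
tool_pos: [0.5891, 0.281, 0.0265]
tcp_rot: [179.9, -0.0, 78.7]
ft_force: [-3.4, -1.8, 5.0]
width: 0.0482
grasp_force: 51.4
```

```bash
python3 go.py 588.6 282 22.5 79
```

```text
t 3.25 at [589.1 281.   26.5] [ 1.7994e+02 -3.0000e-02  7.8710e+01] q [19. 27. 86. -0. 67. 30.] F [-3.4 -1.8  5. ] w 48.2 gf 51.4 tips 0.022
dp cm [ 0.09 -0.07  0.4 ] twist -0.29
```

>>> jog_arm(
  moves=[
    {"dp": [0, 0, -1], "twist": 0},
    {"dp": [0, 0, -3], "twist": 0},
    {"dp": [0, 0, -6], "twist": 0},
    {"dp": [0, 0, -10], "twist": 0},
    {"dp": [0, 0, -13.5], "twist": 0},
  ],
)

```text
time: 3.75
tool_pos: [0.5886, 0.2809, 0.1631]
tcp_rot: [179.9, -0.0, 78.7]
ft_force: [0.6, 0.0, -2.7]
width: 0.0479
grasp_force: 52.5
```

```bash
python3 go.py 503 -2 150 98.2
```

```text
t 3.75 at [588.6 280.9 163.1] [ 1.7995e+02 -4.0000e-02  7.8710e+01] q [19. 20. 79.  0. 81. 30.] F [ 0.6  0.  -2.7] w 47.9 gf 52.5 tips 0.022
dp cm [-29.42  -2.86   1.29] twist -19.49
```

>>> jog_arm(
  moves=[
    {"dp": [-4, -0.4, 0], "twist": -3},
    {"dp": [-8.5, -0.8, 0], "twist": -6},
    {"dp": [-13, -1.3, 0], "twist": -9},
    {"dp": [-17.5, -1.7, 0], "twist": -12},
    {"dp": [-22, -2.1, 0], "twist": -15},
  ],
)

```text
time: 4.25
tool_pos: [0.5242, 0.0678, 0.1613]
tcp_rot: [179.9, 0.0, 93.9]
ft_force: [1.2, -0.6, -2.4]
width: 0.0478
grasp_force: 52.5
```

>>> jog_arm(
  moves=[
    {"dp": [-2.5, 0, 0], "twist": -1.5},
    {"dp": [-4.5, 0, 0], "twist": -3},
    {"dp": [-6, 0, 0], "twist": -4},
    {"dp": [-6.5, 0, 0], "twist": -4.5},
    {"dp": [-6.5, 0, 0], "twist": -4.5},
  ],
)

```text
time: 4.75
tool_pos: [0.5293, 0.0041, 0.1608]
tcp_rot: [180.0, -0.0, 98.2]
ft_force: [0.4, 0.5, -2.8]
width: 0.048
grasp_force: 52.6
```

```bash
python3 go.py 503 -2 115 98.2
```

```text
t 4.75 at [529.3   4.1 160.8] [179.97  -0.    98.16] q [ -8.   6.  96.   0.  78. -16.] F [ 0.4  0.5 -2.8] w 48.0 gf 52.6 tips 0.022
dp cm [-0.23 -2.69  4.58] twist -0.04
```

>>> jog_arm(
  moves=[
    {"dp": [-0.1, -1, 1], "twist": 0},
    {"dp": [-0.2, -2, 2], "twist": 0},
    {"dp": [-0.2, -2.7, 3], "twist": 0},
    {"dp": [-0.2, -2.7, 4.2], "twist": 0},
    {"dp": [-0.2, -2.7, 4.6], "twist": 0},
  ],
)

```text
time: 5.25
tool_pos: [0.5025, -0.001, 0.1131]
tcp_rot: [-179.9, -0.0, 98.2]
ft_force: [0.2, -0.5, -3.4]
width: 0.0482
grasp_force: 52.6
```

```bash
python3 go.py 503 -2 105 98.2
python3 - <<'E'
from workcell import get_image
import cv2,numpy as np
ds=[get_image(n) for n in("top","scene")];[np.savez(f"{n}2.npz",**d) for n,d in zip(("top","scene"),ds)]
a,b=ds[0]["frame"][170:250,270:350],ds[1]["frame"][165:245,195:275]
cv2.imwrite("pics/a3.png",cv2.resize(np.hstack([a,b]),None,fx=5,fy=5,interpolation=2))
E
```

```text
t 5.25 at [502.5  -1.  113.1] [-1.7994e+02 -3.0000e-02  9.8220e+01] q [ -9.   5. 103.   0.  72. -17.] F [ 0.2 -0.5 -3.4] w 48.2 gf 52.6 tips 0.022
dp cm [-0.1   0.03  0.81] twist 0.02
```

View pics/a3.png

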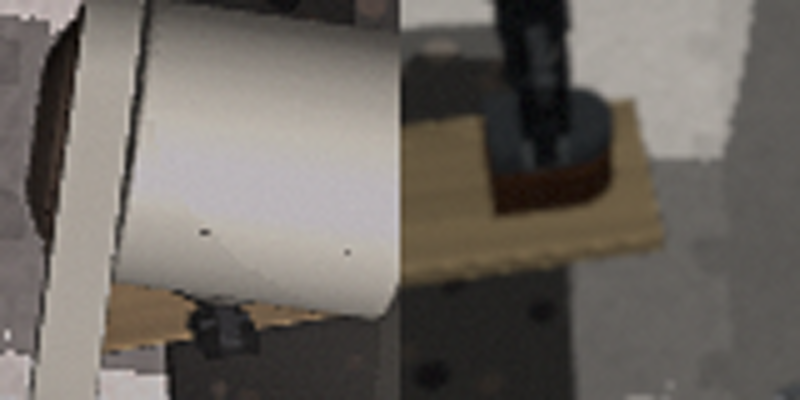

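Run:
```python
from h import *
s=load("scene2.npz")
def show(p,z0,z1,l):
    uv=proj(s,np.vstack([place(D(),p,z0),place(D(),p,z1)]));c=(uv-[195,165]+.5)*5-.5+[400,0]
    print(l,"flat +x bot/top",c[0].round(),c[len(D())].round(),"flat -x top",c[-1].round(),"max col",c[:,0].max().round(), "min col",c[:,0].min().round())
a=np.radians(98.2)
t=np.array([.5025,-.001]);o=t+.0159*np.array([np.cos(a),np.sin(a)])
show((*o,a),.0866,.0986,"pattern pred")
show((.5007,.0137,a),.052,.077,"block pred")
```

```text
pattern pred flat +x bot/top [492. 173.] [490. 158.] flat -x top [479.  93.] max col 613.0 min col 479.0
block pred flat +x bot/top [494. 217.] [491. 186.] flat -x top [480. 121.] max col 614.0 min col 480.0
```

>>> jog_arm(
  moves=[
    {"dp": [-0.1, 0, 0.2], "twist": 0},
    {"dp": [-0.1, 0, 0.4], "twist": 0},
    {"dp": [-0.1, 0, 0.6], "twist": 0},
    {"dp": [-0.1, 0, 0.8], "twist": 0},
    {"dp": [-0.1, 0, 0.8], "twist": 0},
  ],
)

```text
time: 5.85
tool_pos: [0.5028, -0.0025, 0.1061]
tcp_rot: [-180.0, -0.0, 98.2]
ft_force: [0.6, -0.9, -1.6]
width: 0.048
grasp_force: 52.6
```

```bash
python3 go.py 503 -2 103.5 98.2
```

```text
t 5.85 at [502.8  -2.5 106.1] [-1.7998e+02 -1.0000e-02  9.8210e+01] q [ -9.   6. 103.   0.  71. -17.] F [ 0.6 -0.9 -1.6] w 48.0 gf 52.6 tips 0.022
dp cm [0.04 0.03 0.26] twist 0.01
```

>>> jog_arm(
  moves=[
    {"dp": [0, 0, 0.05], "twist": 0},
    {"dp": [0, 0, 0.1], "twist": 0},
    {"dp": [0, 0, 0.15], "twist": 0},
    {"dp": [0, 0, 0.15], "twist": 0},
    {"dp": [0, 0, 0.15], "twist": 0},
  ],
)

```text
time: 6.35
tool_pos: [0.5029, -0.0025, 0.1049]
tcp_rot: [180.0, -0.0, 98.2]
ft_force: [-1.2, 1.2, -2.8]
width: 0.0482
grasp_force: 52.6
```

>>> jog_arm(
  moves=[
    {"dp": [0, 0, 0.05], "twist": 0},
    {"dp": [0, 0, 0.1], "twist": 0},
    {"dp": [0, 0, 0.1], "twist": 0},
    {"dp": [0, 0, 0.1], "twist": 0},
    {"dp": [0, 0, 0.1], "twist": 0},
  ],
)

```text
time: 6.85
tool_pos: [0.5029, -0.0025, 0.1038]
tcp_rot: [180.0, -0.0, 98.2]
ft_force: [0.4, -0.1, -3.9]
width: 0.0477
grasp_force: 52.6
```

>>> jog_arm(
  moves=[
    {"dp": [0, 0, 0.05], "twist": 0},
    {"dp": [0, 0, 0.1], "twist": 0},
    {"dp": [0, 0, 0.1], "twist": 0},
    {"dp": [0, 0, 0.1], "twist": 0},
    {"dp": [0, 0, 0.1], "twist": 0},
  ],
)

```text
time: 7.35
tool_pos: [0.503, -0.0025, 0.1035]
tcp_rot: [180.0, 0.0, 98.2]
ft_force: [-4.4, 0.6, 8.4]
width: 0.048
grasp_force: 53.9
```

>>> jog_arm(
  moves=[
    {"dp": [0, 0, -0.03], "twist": 0},
    {"dp": [0, 0, -0.03], "twist": 0},
    {"dp": [0, 0, -0.03], "twist": 0},
    {"dp": [0, 0, -0.03], "twist": 0},
    {"dp": [0, 0, -0.03], "twist": 0},
  ],
  jaw=6.5,
)

```text
time: 7.85
tool_pos: [0.5029, -0.0025, 0.1031]
tcp_rot: [-180.0, -0.0, 98.2]
ft_force: [-0.0, -0.3, 0.0]
width: 0.0649
grasp_force: 0.0
```

>>> jog_arm(
  moves=[
    {"dp": [0, 0, -2], "twist": 0},
    {"dp": [0, 0, -4], "twist": 0},
    {"dp": [0, 0, -6], "twist": 0},
    {"dp": [-3, 0, -8], "twist": 0},
    {"dp": [-7, 0, -8], "twist": 0},
  ],
)

```text
time: 8.35
tool_pos: [0.5139, -0.0718, 0.186]
tcp_rot: [179.8, 0.1, 98.4]
ft_force: [0.7, 0.2, 0.1]
width: 0.0652
grasp_force: 0.0
```

>>> jog_arm(
  moves=[
    {"dp": [-5, 0, 0], "twist": 0},
    {"dp": [-10, 0, 0], "twist": 0},
    {"dp": [-14, 0, 0], "twist": 0},
    {"dp": [-17, 0, 0], "twist": 0},
    {"dp": [-18.5, 0, 0], "twist": 0},
  ],
)

```text
time: 8.85
tool_pos: [0.5392, -0.2573, 0.1827]
tcp_rot: [-180.0, -0.0, 98.1]
ft_force: [-0.2, 1.1, -0.3]
width: 0.0649
grasp_force: 0.0
```

```bash
python3 go.py 537.8 -243.6 120 98.2
python3 - <<'E'
from workcell import get_image
import cv2,numpy as np
ds=[get_image(n) for n in("top","scene")];[np.savez(f"{n}3.npz",**d) for n,d in zip(("top","scene"),ds)]
a,b=ds[0]["frame"][165:265,265:345],ds[1]["frame"][160:260,190:270]
cv2.imwrite("pics/a4.png",cv2.resize(np.hstack([a,b]),None,fx=5,fy=5,interpolation=2))
E
```

```text
t 8.85 at [ 539.2 -257.3  182.7] [-1.7997e+02 -1.0000e-02  9.8100e+01] q [-33.  13.  85.  -0.  82. -41.] F [-0.2  1.1 -0.3] w 64.9 gf 0.0 tips 0.022
dp cm [1.37 0.06 6.27] twist -0.1
```

View pics/a4.png

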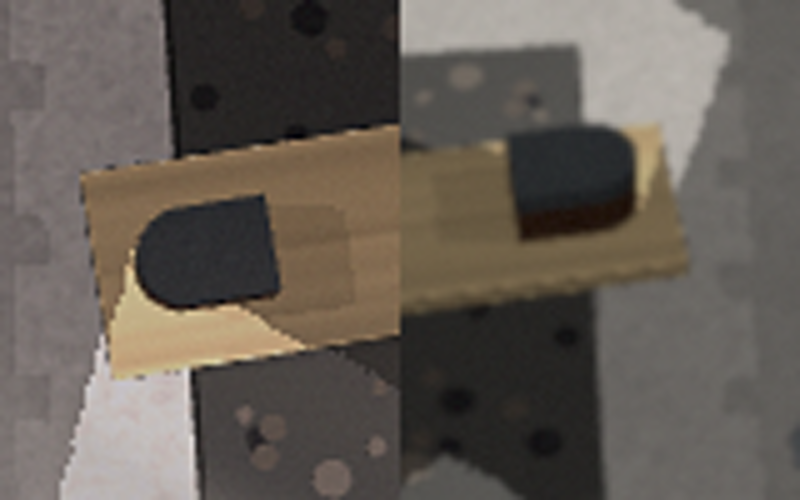

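```bash
cat > chk.py <<'E'
from h import *
def blk(d,box,z0,z1,p0,th=75):
    x,y,w,h=box;g=d["frame"][y:y+h,x:x+w].astype(float).max(2);m=(g<th).astype(np.uint8)
    c=max(cv2.findContours(m,0,2)[0],key=cv2.contourArea);m=cv2.drawContours(np.zeros_like(m),[c],-1,1,-1)
    p,f=fitmask([(d,box,m.astype(float))],lambda p:np.vstack([place(D(),p,z0),place(D(),p,z1)]),np.array(p0))
    print("area",m.sum(),(p[:2]*1e3).round(1),np.degrees(p[2]).round(2),round(f,1));return p
if __name__=="__main__":
    P=(.5007,.0137,np.radians(98.2))
    blk(load("top0.npz"),(288,202,36,28),.052,.077,P,85);blk(load("top3.npz"),(288,202,36,28),.052,.089,P,85)
    blk(load("scene0.npz"),(209,185,31,26),.052,.077,P,62);blk(load("scene3.npz"),(209,183,31,28),.052,.089,P,62)
E
python3 chk.py
```

```text
area 510 [500.4  12.9] 98.56 21.9
area 539 [501.7  13. ] 98.32 22.0
area 429 [502.5  13.5] 96.58 39.2
area 489 [502.5  13. ] 96.62 58.1
```

>>> jog_arm(
  moves=[
    {"dp": [0.5, 0, 2], "twist": 0},
    {"dp": [1, 0, 4], "twist": 0},
    {"dp": [1.4, 0, 6], "twist": 0},
    {"dp": [1.4, 0, 7.5], "twist": 0},
    {"dp": [1.4, 0, 7.5], "twist": 0},
  ],
)

```text
time: 9.45
tool_pos: [0.5367, -0.2397, 0.1064]
tcp_rot: [-179.9, -0.1, 98.3]
ft_force: [-1.1, -0.1, -0.2]
width: 0.0651
grasp_force: 0.0
```

```bash
python3 go.py 537.8 -243.6 86 98.2
```

```text
t 9.45 at [ 536.7 -239.7  106.4] [-1.7988e+02 -1.1000e-01  9.8270e+01] q [-32.  15.  92.   0.  73. -40.] F [-1.1 -0.1 -0.2] w 65.1 gf 0.0 tips 0.022
dp cm [-0.41  0.06  2.04] twist 0.07
```

>>> jog_arm(
  moves=[
    {"dp": [-0.1, 0.05, 0.5], "twist": 0},
    {"dp": [-0.2, 0.05, 1], "twist": 0},
    {"dp": [-0.2, 0.05, 1.5], "twist": 0},
    {"dp": [-0.2, 0.05, 2], "twist": 0},
    {"dp": [-0.2, 0.05, 2], "twist": 0},
  ],
)

```text
time: 9.95
tool_pos: [0.5378, -0.2428, 0.0874]
tcp_rot: [-180.0, -0.0, 98.2]
ft_force: [0.4, -0.1, 0.7]
width: 0.0648
grasp_force: 0.0
```

>>> jog_arm(
  moves=[
    {"dp": [0, 0, 0], "twist": 0},
    {"dp": [0, 0, 0], "twist": 0},
    {"dp": [0, 0, 0], "twist": 0},
    {"dp": [0, 0, 0], "twist": 0},
    {"dp": [0, 0, 0], "twist": 0},
  ],
  jaw=3.6,
  force=60,
)

```text
time: 10.45
tool_pos: [0.5382, -0.2431, 0.0886]
tcp_rot: [180.0, 0.0, 98.2]
ft_force: [-1.9, 0.3, 5.5]
width: 0.0387
grasp_force: 61.6
```

```bash
python3 go.py 537.8 -243.6 86 98.2
```

```text
t 10.45 at [ 538.2 -243.1   88.6] [1.7998e+02 3.0000e-02 9.8220e+01] q [-32.  17.  92.  -0.  71. -40.] F [-1.9  0.3  5.5] w 38.7 gf 61.6 tips 0.022
dp cm [-0.05 -0.05  0.26] twist 0.02
```

>>> jog_arm(
  moves=[
    {"dp": [1, 0.03, 0.02], "twist": 0.4},
    {"dp": [2.5, 0.08, 0.05], "twist": 1},
    {"dp": [4, 0.12, 0.05], "twist": 1.6},
    {"dp": [5.2, 0.16, 0.05], "twist": 2},
    {"dp": [6, 0.18, 0.05], "twist": 2.4},
  ],
)

```text
time: 10.95
tool_pos: [0.5318, -0.1837, 0.0886]
tcp_rot: [179.9, 0.1, 95.8]
ft_force: [0.8, -9.3, 6.0]
width: 0.0386
grasp_force: 61.8
```

```bash
python3 go.py 521 -94.9 88 92.4
```

```text
t 10.95 at [ 531.8 -183.7   88.6] [1.7991e+02 1.4000e-01 9.5800e+01] q [-27.  13.  96.  -0.  70. -33.] F [ 0.8 -9.3  6. ] w 38.6 gf 61.8 tips 0.022
dp cm [ 8.94 -0.18  0.04] twist 3.4
```

>>> jog_arm(
  moves=[
    {"dp": [1, -0.02, 0.02], "twist": 0.5},
    {"dp": [2.5, -0.05, 0.04], "twist": 1.2},
    {"dp": [4, -0.1, 0.05], "twist": 2},
    {"dp": [5.2, -0.15, 0.05], "twist": 2.6},
    {"dp": [6.2, -0.15, 0.05], "twist": 3.3},
  ],
)

```text
time: 11.45
tool_pos: [0.5243, -0.1226, 0.0886]
tcp_rot: [179.9, 0.2, 92.5]
ft_force: [-0.1, -12.1, 12.3]
width: 0.0386
grasp_force: 62.5
```

>>> jog_arm(
  moves=[
    {"dp": [0, 0, 0], "twist": 0},
    {"dp": [0, 0, 0], "twist": 0},
    {"dp": [0, 0, 0], "twist": 0},
    {"dp": [0, 0, 0], "twist": 0},
    {"dp": [0, 0, 0], "twist": 0},
  ],
)

```text
time: 11.95
tool_pos: [0.5242, -0.1215, 0.0886]
tcp_rot: [179.9, -0.0, 92.5]
ft_force: [-1.8, 6.1, 18.7]
width: 0.039
grasp_force: 63.2
```

```bash
python3 go.py 521 -94.9 88 92.4
python3 - <<'E'
from workcell import get_image
import cv2,numpy as np
ds=[get_image(n) for n in("top","scene")];[np.savez(f"{n}4.npz",**d) for n,d in zip(("top","scene"),ds)]
a,b=ds[0]["frame"][140:280,240:340],ds[1]["frame"][145:285,160:260]
cv2.imwrite("pics/a5.png",cv2.resize(np.hstack([a,b]),None,fx=4,fy=4,interpolation=2))
E
```

```text
t 11.95 at [ 524.2 -121.5   88.6] [179.88  -0.    92.51] q [-21.  11. 100.   0.  69. -24.] F [-1.8  6.1 18.7] w 39.0 gf 63.2 tips 0.022
dp cm [ 2.67 -0.2   0.06] twist 0.11
```

View pics/a5.png

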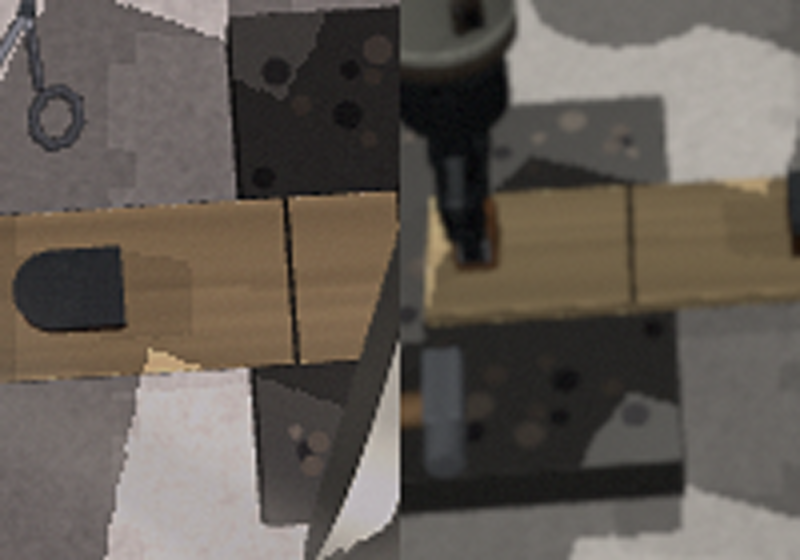

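```bash
cat > ln.py <<'E'
from h import *
import sys
def cross(r,th): # first subpixel falling crossing
    i=np.where((r[:-1]>th)&(r[1:]<=th))[0]; return None if not len(i) else i[0]+(r[i[0]]-th)/(r[i[0]]-r[i[0]+1])
def fit(P):
    P=np.array(P);k=np.polyfit(P[:,0],P[:,1],1)
    for _ in range(3):
        e=P[:,1]-np.polyval(k,P[:,0]);P=P[np.abs(e)<max(.0015,2*np.median(np.abs(e)))];k=np.polyfit(P[:,0],P[:,1],1)
    return k,len(P),np.std(P[:,1]-np.polyval(k,P[:,0]))
def edge(d,rows,c0,c1,flip,z,frac=.5):
    P=[]
    for v in rows:
        r=cv2.GaussianBlur(d["frame"],(3,3),0)[v,c0:c1].astype(float).max(1)
        if flip:r=r[::-1]
        th=r.min()+frac*(np.median(r[:5])-r.min())
        if np.median(r[:5])<85: continue
        u=cross(r,th)
        if u is None:continue
        u=c1-1-u if flip else c0+u
        P.append(onz(d,(u,v),z)[:2])
    return fit(P)
def line(d,rows,c0,c1):
    P=[]
    for v in rows:
        r=d["frame"][v,c0:c1].astype(float).mean(1);w=np.clip(np.median(r)-15-r,0,None)
        if w.max()<20:continue
        P.append(onz(d,((w*np.arange(c0,c1)).sum()/w.sum(),v),.052)[:2])
    return fit(P)
def rep(n,k,m,s):print(n,"y at x=517:",round(np.polyval(k,.517)*1e3,2),"slope deg",round(np.degrees(np.arctan(k[0])),2),m,"sd",round(s*1e3,2))
E
python3 - <<'E'
from ln import *
t0,s0,t,s=[load(f+".npz") for f in("top0","scene0","top4","scene4")]
rep("edge top0",*edge(t0,list(range(150,182))+list(range(240,266)),288,318,0,0))
rep("edge top4",*edge(t,list(range(150,184))+list(range(236,266)),288,318,0,0))
rep("edge top4 px only",*edge(t,list(range(150,184)),288,318,0,0))
rep("edge scene4",*edge(s,list(range(171,188))+list(range(225,260)),212,245,1,0))
rep("edge scene4@40",*edge(s,list(range(171,188))+list(range(225,260)),212,245,1,.04))
rep("edge scene0",*edge(s0,list(range(173,188))+list(range(225,262)),212,245,1,0))
rep("line top4",*line(t,range(192,228),305,322))
rep("line scene4",*line(s,range(193,219),210,226))
E
```

```text
edge top0 y at x=517: 10.2 slope deg 2.79 58 sd 0.28
edge top4 y at x=517: 10.31 slope deg 2.88 64 sd 0.29
edge top4 px only y at x=517: 10.24 slope deg 2.91 34 sd 0.33
edge scene4 y at x=517: 10.34 slope deg 2.75 40 sd 0.42
edge scene4@40 y at x=517: 10.83 slope deg 2.75 40 sd 0.41
edge scene0 y at x=517: 8.84 slope deg 2.42 36 sd 0.49
line top4 y at x=517: -17.61 slope deg 2.78 36 sd 0.17
line scene4 y at x=517: -17.08 slope deg 2.8 13 sd 0.14
```

>>> jog_arm(
  moves=[
    {"dp": [0.6, 0, 0], "twist": 0},
    {"dp": [1.2, 0, 0], "twist": 0},
    {"dp": [1.8, 0, 0], "twist": 0},
    {"dp": [2.3, 0, 0], "twist": 0},
    {"dp": [2.7, 0, 0], "twist": 0},
  ],
)

```text
time: 12.55
tool_pos: [0.5234, -0.0959, 0.0886]
tcp_rot: [179.8, 0.2, 92.5]
ft_force: [-0.4, -11.3, 13.6]
width: 0.0392
grasp_force: 62.6
```

>>> jog_arm(
  moves=[
    {"dp": [0, 0, 0], "twist": 0},
    {"dp": [0, 0, 0], "twist": 0},
    {"dp": [0, 0, 0], "twist": 0},
    {"dp": [0, 0, 0], "twist": 0},
    {"dp": [0, 0, 0], "twist": 0},
  ],
)

```text
time: 13.05
tool_pos: [0.5233, -0.0955, 0.0886]
tcp_rot: [179.8, 0.1, 92.5]
ft_force: [-0.2, -4.0, 14.8]
width: 0.039
grasp_force: 62.8
```

```bash
cat > fin.py <<'E'
from ln import *
from workcell import get_image,manip
t,s=get_image("top"),get_image("scene");np.savez("top5.npz",**t);np.savez("scene5.npz",**s)
rep("edge top",*edge(t,list(range(150,184))+list(range(236,262)),288,318,0,0))
rep("edge scene",*edge(s,list(range(171,186))+list(range(228,260)),212,245,1,0))
for n,a in(("line top",(t,range(192,228),292,314)),("line scene",(s,range(193,217),218,240))):
    try:rep(n,*line(*a))
    except Exception as e:print(n,e)
q=manip.get_state();print(q["time"],q["tool_pos"].round(4),q["tcp_rot"].round(2),q["ft_force"].round(1),q["torque"].round(2),q["width"],q["grasp_force"])
E
python3 fin.py
```

```text
edge top y at x=517: 10.22 slope deg 2.87 57 sd 0.36
edge scene y at x=517: 0.59 slope deg -1.98 47 sd 12.87
line top y at x=517: 8.35 slope deg 2.83 36 sd 0.15
line scene y at x=517: 8.92 slope deg 2.83 17 sd 0.11
13.15 [ 0.5233 -0.0955  0.0886] [1.7985e+02 1.0000e-01 9.2510e+01] [ 0.2 -4.7 14.5] [-0.68  0.48  0.17] 0.03896210860936476 62.79033422470093
```

>>> jog_arm(
  moves=[
    {"dp": [0.05, 0, 0], "twist": 0},
    {"dp": [0.1, 0, 0], "twist": 0},
    {"dp": [0.15, 0, 0], "twist": 0},
    {"dp": [0.18, 0, 0], "twist": 0},
    {"dp": [0.18, 0, 0], "twist": 0},
  ],
)

```text
time: 13.65
tool_pos: [0.5233, -0.0944, 0.0886]
tcp_rot: [179.8, 0.2, 92.5]
ft_force: [0.3, -11.3, 13.1]
width: 0.0388
grasp_force: 62.6
```

```bash
python3 fin.py
```

```text
edge top y at x=517: 10.2 slope deg 2.84 58 sd 0.41
edge scene y at x=517: -4.44 slope deg -2.55 17 sd 0.81
line top y at x=517: 9.42 slope deg 2.84 36 sd 0.16
line scene y at x=517: 9.96 slope deg 2.73 10 sd 0.13
13.75 [ 0.5232 -0.0944  0.0886] [1.7984e+02 1.7000e-01 9.2500e+01] [  0.7 -11.4  12.7] [-1.72  0.42  0.2 ] 0.03870315711872374 62.57080435752869
```

```bash
python3 - <<'E'
from chk import *
a=np.radians(92.85);u=np.array([np.cos(a),np.sin(a)]);L=np.array([.5188,.0098]);e=L+.155*u
print("expected about",(e*1e3).round(1))
t=load("top5.npz");x,y=proj(t,[[*e,.08]])[0].astype(int)
blk(t,(x-16,y-17,36,34),.052,.089,(*e,a),85)
E
python3 -c "
from workcell import order;print(order.sign_off())"
```

```text
expected about [511.1 164.6]
area 549 [512.2 164.2] 93.24 25.4
the job is handed in; nothing more can be done
None
```

The steel pattern sits on the heel block to within about 1 mm and the same way round. The board is slid out with its line about 0.5 mm inside the slab edge and parallel to it. I handed the job in at about 14 s with the gripper still holding the grip block and pressing down about 13 N; I did not recheck whether the other things on the bench had moved.

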